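# Hang the stamp blocks on one hook, largest first

## Task

Hang the three stamp blocks by their eyes on the rack's one hook, largest first, then the middle one, then the smallest, with each slid back along the bar until it touches the red stop sleeve or the block behind it. Before you let go of each, lean it back against that stop for a moment with about 10 newtons so that it beds, but gently: never much over 20. Leave all three hanging square, closely packed and still, and leave the tin, the roll and the offcut where they are.

Things in the scene. Friction and masses are not known exactly. Their poses are not given: they have to be found in the camera images.
- rack: Fixed hook rack: post 30 x 44 mm, 218 mm high, on a base plate 190 x 130 x 12 mm; a level 12 x 12 mm smooth white bar runs from the post towards -x (the robot), from x = -15 to -204 mm, its top at z = 200 mm. Hung blocks have their origin at z = 78 mm here. Origin: on the table under the post; x along the bar to the post, z up. Bar, sleeve give under 2 mm at 20 N.
- hook_tip (a point): Top of the bar's upturned end: the last 12 mm of the bar (rack x = -192 to -204 mm) rise 12 mm above it, to z = 212 mm. Point: centre of its top face; axes as the rack's.
- collar: Black clamp collar, 36 x 36 mm, at the post, fixed; origin: centre of its front face, 27 mm before the rack's origin on the bar's axis; axes as the rack's. Out of it comes a red sleeve, 30 x 30 mm, round the bar: the rear stop, set by hand. The sleeve's front stands 4 to 34 mm before the collar's, differently each time, and is not measured: feel for it. It stays put.
- big_block: Largest stamp block, 400 g +-25%: blue base 190 (y) x 34 (x) x 26 mm. Above its middle a wooden eye, 38 x 38 mm, z 76-134, with a slot through it along x, 20 mm wide, z 86-122. Above it its blue grip, 28 (y) x 20 (x) mm, to z 185: pinch it across y from above. The eye is the deepest part: hung blocks touch at their eyes, 38 mm apart. Origin: underside centre, z up.
- mid_block: Middle stamp block, 320 g +-25%: green base 140 (y) x 34 (x) x 26 mm. Above its middle a wooden eye, 38 x 38 mm, z 76-134, with a slot through it along x, 20 mm wide, z 86-122. Above it its green grip, 28 (y) x 20 (x) mm, to z 185: pinch it across y from above. The eye is the deepest part: hung blocks touch at their eyes, 38 mm apart. Origin: underside centre, z up.
- small_block: Smallest stamp block, 250 g +-25%: orange base 95 (y) x 34 (x) x 26 mm. Above its middle a wooden eye, 38 x 38 mm, z 76-134, with a slot through it along x, 20 mm wide, z 86-122. Above it its orange grip, 28 (y) x 20 (x) mm, to z 185: pinch it across y from above. The eye is the deepest part: hung blocks touch at their eyes, 38 mm apart. Origin: underside centre, z up.
- paint_tin: Bystander: paint tin, 80 mm across and 70 mm high, yellow band. Origin: centre of the underside.
- tape_roll: Bystander: blue roll, 72 mm across, 24 mm high, lying flat. Origin: centre of the underside.
- offcut: Bystander: plywood offcut 50 x 80 x 18 mm. Origin: centre of the underside.

How it is judged:
By the outcome, as a careful person would: the job done as asked, in the order asked, and still so for the second after the job is handed in, with the robot touching nothing.
It also fails if it takes over 72 s, if anything falls off the work surface, if the arm or the gripper's body presses on something with over 40 N, if the wrist force passes 120 N, or if a joint passes its speed limit or range.

## Robot

A 6-joint arm with a two-finger parallel gripper is mounted at the origin on the work surface. World frame = base frame: x ahead of the robot, y to its left, z up, the work surface at z = 0. Lengths are in mm, angles in rad, forces in N, time in s.
With the tool pointing down it reaches from about 375 to 900 mm from the base axis. Payload 3.1 kg.
Tool frame: the origin (TCP) lies midway between the tips of the shut fingers; the grasp point (between the pads) lies env.grip_depth behind it (env.grip_depth is the distance from the TCP to the grasp point, in mm); z points along the fingers, y is the line along which they close (so a half turn about z gives the same grasp; the last joint's range is limited). The gripper opens to 85 mm and grips with 20 to 120 N. Pads are 22 mm wide; open, the fingers measure 114 mm over their backs; the gripper's body (76 mm by 85 mm) begins 54 mm behind the grasp point. The pads swing forward as they close: fully open they stand 13 mm farther back than shut.
Start: joints at [1.012, 0.527, 1.433, -0, 1.181, -0.178], TCP at [232.248, 580.222, 231.31] pointing down, gripper open.
Joint ranges: [-3.08, 3.08], [-0.75, 2.2], [0.22, 2.44], [-1.43, 4.57], [0, 2.65], [-2.85, 2.85]. Speed limits (rad/s): [2.79, 2.79, 3.14, 3.14, 3.14, 3.14].

## Interface

Orientations are given as a unit quaternion [w, x, y, z].
In Python, from station import env gives the robot as it stands. The module is installed in compiled form; this text tells all that it offers.
- The arm moves only by the tool servo_tool, never from a script. Its arguments are lists of equal length, an entry for each row: "gripper": the finger opening in cm, from 0 to 8.54; "dp": the shift along the tool's x, y, z in cm, a list of three; "delta_rot": the turn, a rotation vector about the tool's x, y, z in rad, a list of three. In form: {"gripper": [gripper, ...], "dp": [[x, y, z], ...], "delta_rot": [[ax, ay, az], ...]}. A call has 1 to 8 rows; each row shifts and turns the commanded pose from where the row before left it, along the tool's axes as they then stand; what a row does not reach is not made up. A row lasts 1/10 s, in which the tool goes at most 50 mm and 8.59 degrees, less where a joint would pass 70% of its speed; a pose out of reach is approached as far as the arm can. A call with a gripper value outside its range is refused whole. The fingers move at their own pace and stop on an object; "squeeze" is the grip in N (left out, the last holds). Time passes only in rows, so rows that do not move let the fingers close. It gives the time, the measured TCP pose, the force, the opening and the grip force at its end, in the units of the state.
- env.observe(): the state, without advancing time (a new reading comes with each control period).
- env.camera(name): name is "scene" or "top" or "wrist"; returns (picture, depth): 384x512x3 uint8, red, green, blue; 384x512 float32, mm along the optical axis (not along the pixel's ray), 0 where there is no reading.
- env.camera_model(name): a dict with "fx", "fy", "cx", "cy" (pixels), "origin" and "rotation" of the camera in the world; the wrist camera has in their place "T_tool_cam" (4x4, takes a point from camera to tool coordinates, whose origin is the TCP and whose axes are the flange's). Camera axes: x right, y down, z forward; pixel columns grow to the right and rows downward; lengths in mm; the calibration is good to about 2 mm. A picture is of the moment at which its call begins: read the wrist's pose just before it. camera_model takes no time and is no camera call.
- env.sign_off(): hands the job in; it is judged then, once.
The state is a dict: "time_s": time; "joints": joint angles; "dq": joint speeds; "tau": joint torques, N m; "tcp_pos": TCP position; "orientation": TCP orientation; "contact_force": force on the tool from outside, world axes, zero at the start; "torque": the same for the moment, N m; "width": finger opening in mm; "finger_force": force on a finger pad.
Only numpy, scipy, OpenCV 4.12 (cv2) and the standard library are available. Lean on these libraries where they do the work, as an engineer would, in place of code of your own. Each camera call takes 0.05 s, during which the arm holds its last target. There are 200 camera calls.

## Working session

There is one attempt and no reset: what is moved stays moved. The work goes in short steps, Python scripts to look and compute and a tool call to move; the robot and the scene stay as the last step left them, time stands still between calls to the robot, and variables do not carry over. Pictures are saved under pics/ and viewed, at most 10 in all, crops included, and the job is handed in when it is done.

Besides the shell and the picture viewer there is one more tool, called after "Emit:" as name(argument=value, ...) on one line, values as JSON. servo_tool: Moves the arm, as the interface text tells. Its arguments: {"type":"object","properties":{"gripper":{"type":"array"},"dp":{"type":"array"},"delta_rot":{"type":"array"},"squeeze":{"type":"number"}},"required":["gripper","dp","delta_rot"]}

```bash
mkdir -p pics; cat > h.py <<'E'
import numpy as np, cv2
from station import env
def save(n,p): cv2.imwrite(f'pics/{p}.png',cv2.cvtColor(n,cv2.COLOR_RGB2BGR))
def cloud(name):
    s=env.observe(); im,d=env.camera(name); m=env.camera_model(name)
    v,u=np.mgrid[0:384,0:512]
    P=np.stack([(u-m['cx'])/m['fx']*d,(v-m['cy'])/m['fy']*d,d],-1)
    if 'origin' in m: W=P@np.array(m['rotation']).T+np.array(m['origin'])
    else:
        from scipy.spatial.transform import Rotation as R
        T=np.array(m['T_tool_cam']);q=s['orientation']
        P=P@T[:3,:3].T+T[:3,3]; W=P@R.from_quat([q[1],q[2],q[3],q[0]]).as_matrix().T+np.array(s['tcp_pos'])
    return im,d,W
E
python3 - <<'E'
from h import *
s=env.observe();print(s,env.grip_depth)
ims=[]
for n in('scene','top'):
    im,d,W=cloud(n);ims.append(im);np.savez(f'{n}.npz',im=im,d=d,W=W);print(env.camera_model(n))
    save(im,n)
print(env.camera_model('wrist'))
E
```

```text
{'time_s': 0.0, 'joints': array([ 1.01152302e+00,  5.28470748e-01,  1.43389808e+00,  1.19721344e-05,
        1.18144087e+00, -1.78510153e-01]), 'dq': array([ 3.87591160e-05, -2.89678039e-04,  5.17693553e-05, -2.61049756e-03,
       -1.60265889e-03, -1.43239575e-04]), 'tau': array([ 1.02028389e-03, -4.42348659e+01, -1.78028333e+01, -2.62738149e-04,
        8.39508371e-03,  8.31512864e-06]), 'tcp_pos': array([231.85250039, 579.62330844, 230.33217694]), 'orientation': array([-4.04876020e-04,  1.89235711e-01,  9.81931065e-01, -1.03195270e-03]), 'contact_force': array([ 0.0756773 , -0.03897392,  0.01825253]), 'torque': array([ 0.00916906,  0.03231598, -0.0101731 ]), 'finger_force': 0.0, 'width': 85.73444394017629} 18.700000000000003Traceback (most recent call last):
  File "<stdin>", line 5, in <module>
  File "h.py", line 8, in cloud
    if 'origin' in m: W=P@np.array(m['rotation']).T+np.array(m['origin'])
                        ~^~~~~~~~~~~~~~~~~~~~~~~~~~
ValueError: matmul: Input operand 1 has a mismatch in its core dimension 0, with gufunc signature (n?,k),(k,m?)->(n?,m?) (size 4 is different from 3)
```

```bash
cat > h.py <<'E'
import numpy as np, cv2
from scipy.spatial.transform import Rotation
from station import env
def R(q): return Rotation.from_quat(np.roll(q,-1)).as_matrix()
def save(n,p): cv2.imwrite(f'pics/{p}.png',cv2.cvtColor(n,cv2.COLOR_RGB2BGR))
def cloud(name):
    s=env.observe(); im,d=env.camera(name); m=env.camera_model(name)
    v,u=np.mgrid[0:384,0:512]
    P=np.stack([(u-m['cx'])/m['fx']*d,(v-m['cy'])/m['fy']*d,d],-1)
    if 'origin' in m: W=P@R(m['rotation']).T+np.array(m['origin'])
    else:
        T=np.array(m['T_tool_cam'])
        P=P@T[:3,:3].T+T[:3,3]; W=P@R(s['orientation']).T+np.array(s['tcp_pos'])
    return im,d,W
E
python3 - <<'E'
from h import *
for n in('scene','top'):
    im,d,W=cloud(n);np.savez(f'{n}.npz',im=im,d=d,W=W);print(env.camera_model(n))
    save(im,n)
print(env.camera_model('wrist'))
E
```

```text
{'fx': 411.48472501593403, 'fy': 411.48472501593403, 'cx': 255.06876292177145, 'cy': 192.17079010403722, 'origin': array([1460.09517225,   12.16465021, 1057.89247795]), 'rotation': array([-0.26235857,  0.63117811,  0.67866425, -0.26869502])}
{'fx': 418.85132411795706, 'fy': 418.85132411795706, 'cx': 257.9533621398881, 'cy': 189.8595175929578, 'origin': array([ 484.91831282,   -4.24034682, 1338.29990062]), 'rotation': array([-0.01703956,  0.71545866, -0.69787629,  0.02823549])}
{'fx': 293.544975159057, 'fy': 293.544975159057, 'cx': 257.8014328146219, 'cy': 194.9940169695789, 'T_tool_cam': array([[ 4.33576887e-04, -9.48503111e-01, -3.16767519e-01,
         8.08346670e+01],
       [ 9.99999856e-01,  3.10610296e-04,  4.38687630e-04,
         4.79456056e-01],
       [-3.17705329e-04, -3.16767664e-01,  9.48503108e-01,
        -1.43187393e+02],
       [ 0.00000000e+00,  0.00000000e+00,  0.00000000e+00,
         1.00000000e+00]])}
```

View pics/top.png

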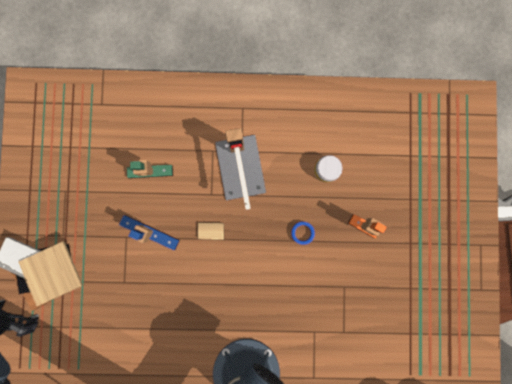

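View pics/scene.png

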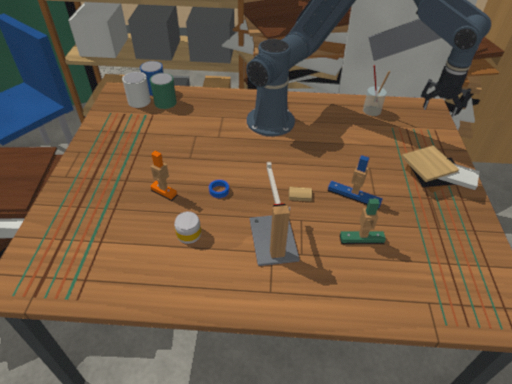

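The top view shows blue at about (148,232), green (150,170), orange (368,225), and the bar running from the post (235,137) to its tip (247,207). The scene view agrees. Next I measure them.

```bash
cat > meas.py <<'E'
from h import *
def masks(im):
    h=cv2.cvtColor(im,cv2.COLOR_RGB2HSV).astype(int);H,S,V=h[...,0],h[...,1],h[...,2]
    return dict(blue=(H>100)&(H<125)&(S>150),green=(H>60)&(H<90)&(S>120),orange=(H>5)&(H<14)&(S>200)&(V>150))
def rect(P):
    r=cv2.minAreaRect(P[:,:2].astype(np.float32));b=cv2.boxPoints(r)
    e=[b[1]-b[0],b[2]-b[1]];e=max(e,key=np.linalg.norm)
    return np.round(r[0],1),np.round(r[1],1),round(float(np.degrees(np.arctan2(e[1],e[0]))),1)
E
python3 - <<'E'
from meas import *
roi={'top':dict(blue=(110,185,205,255),green=(120,180,155,185),orange=(335,395,205,245)),
'scene':dict(blue=(320,390,150,210),green=(335,390,195,250),orange=(140,185,145,205))}
for n in('top','scene'):
    z=np.load(n+'.npz');im,W,d=z['im'],z['W'],z['d'];M=masks(im)
    for c in M:
        a,b,e,f=roi[n][c];m=np.zeros(d.shape,bool);m[e:f,a:b]=1;m&=M[c]&(d>0);P=W[m]
        for lo,hi in((12,34),(160,192)):
            Q=P[(P[:,2]>lo)&(P[:,2]<hi)]
            if len(Q)>4: print(n,c,lo,len(Q),rect(Q),Q.mean(0).round(1),np.percentile(Q[:,2],[5,95]).round(1))
    if n=='top':
        x=W[(W[...,2]>192)&(W[...,2]<230)&(W[...,0]>300)&(np.abs(W[...,1])<200)]
        print('rack top',len(x)); x=x[x[:,0].argsort()]; print(x[::12].round(0).tolist())
        b=x[(x[:,0]<x[:,0].min()+160)]; print('bar',rect(b))
        pl=W[130:210,205:275].reshape(-1,3);g=im[130:210,205:275].reshape(-1,3).astype(int);k=(pl[:,2]>5)&(pl[:,2]<20)&(g.max(1)-g.min(1)<40);print('plate',k.sum(),rect(pl[k]),pl[k].mean(0))
E
```

```text
top blue 12 280 (array([429.4, 311.3]), array([183.9,  28.5]), 66.7) [424.9 299.1  26.3] [22.  30.2]
top blue 160 70 (array([430.5, 313.3]), array([27., 17.]), 69.6) [430.2 310.4 182.2] [165.7 188.2]
rack top 572
[[508.0, 12.0, 212.0], [513.0, 4.0, 214.0], [522.0, 13.0, 197.0], [530.0, 16.0, 201.0], [538.0, 19.0, 199.0], [543.0, 16.0, 200.0], [551.0, 22.0, 199.0], [557.0, 17.0, 200.0], [565.0, 17.0, 202.0], [573.0, 17.0, 204.0], [581.0, 28.0, 201.0], [587.0, 20.0, 203.0], [595.0, 31.0, 199.0], [600.0, 31.0, 198.0], [609.0, 26.0, 200.0], [617.0, 29.0, 201.0], [624.0, 35.0, 204.0], [630.0, 29.0, 201.0], [638.0, 38.0, 203.0], [644.0, 30.0, 201.0], [652.0, 33.0, 202.0], [660.0, 36.0, 206.0], [668.0, 44.0, 202.0], [673.0, 52.0, 207.0], [675.0, 50.0, 208.0], [678.0, 44.0, 211.0], [679.0, 69.0, 198.0], [681.0, 36.0, 208.0], [683.0, 44.0, 211.0], [685.0, 39.0, 217.0], [687.0, 47.0, 207.0], [689.0, 28.0, 213.0], [691.0, 52.0, 212.0], [693.0, 52.0, 218.0], [695.0, 36.0, 209.0], [696.0, 39.0, 216.0], [698.0, 44.0, 219.0], [700.0, 66.0, 220.0], [702.0, 34.0, 216.0], [703.0, 50.0, 219.0], [706.0,
[... 157 characters left out ...]
.0, 216.0]]
bar (array([587.1,  23.5]), array([163.1,  11.9]), 12.1)
plate 1986 (array([643.1,  35.3]), array([190.4, 131.1]), 11.7) [636.67813995  33.77387444  12.37157979]
scene blue 12 282 (array([431.3, 312.1]), array([182.7,  35.5]), 67.0) [428.8 297.   21.4] [13.3 26.6]
scene blue 160 57 (array([431.4, 313.3]), array([20.6, 18.8]), 76.2) [434.3 312.4 175.7] [162.2 184.5]
scene green 12 16 (array([625.6, 316. ]), array([ 26.9, 130.7]), -84.9) [622.5 306.6  23.5] [19.3 26.8]
scene orange 12 31 (array([ 463. , -372.2]), array([69.8, 30.9]), 52.2) [ 465.7 -378.2   23.1] [20.1 27.5]
scene orange 160 23 (array([ 466.8, -358.6]), array([20.2, 19.8]), 85.8) [ 466.7 -358.7  181.8] [178.9 184.5]
```

```bash
python3 - <<'E'
from meas import *
roi={'top':dict(green=(120,180,155,185),orange=(335,395,205,245)),
'scene':dict(green=(335,390,195,250),orange=(140,185,145,205))}
for n in('top','scene'):
    z=np.load(n+'.npz');im,W,d=z['im'],z['W'],z['d'];h=cv2.cvtColor(im,cv2.COLOR_RGB2HSV).astype(int)
    for c in('green','orange'):
        a,b,e,f=roi[n][c];m=np.zeros(d.shape,bool);m[e:f,a:b]=1
        m&=(d>0)&(((h[...,0]>50)&(h[...,0]<95)&(h[...,1]>70)) if c=='green' else ((h[...,0]<14)&(h[...,1]>175)&(h[...,2]>120)));P=W[m]
        for lo,hi in((16,34),(160,192)):
            Q=P[(P[:,2]>lo)&(P[:,2]<hi)]
            if len(Q)>4: print(n,c,lo,len(Q),rect(Q),Q.mean(0).round(1))
        k=W[e:f,a:b].reshape(-1,3);k=k[(k[:,2]>178)&(k[:,2]<192)];print(n,c,'any high',len(k),rect(k) if len(k)>4 else '')
        Q=W[e:f,a:b].reshape(-1,3);Q=Q[(Q[:,2]>19)&(Q[:,2]<33)];print('   any low',len(Q),rect(Q))
    th=np.radians(11.9);ax=np.array([np.cos(th),np.sin(th)]);nn=np.array([-ax[1],ax[0]])
    k=(np.abs(W[...,0]-620)<140)&(np.abs(W[...,1]-30)<80)
    P=W[k];hh=h[k]
    b=P[(P[:,2]>196)&(P[:,2]<206)&(P[:,0]<650)&(hh[:,1]<90)]
    mm=(b[:,0]<650);print(n,'bar lat',np.median(b[:,:2]@nn),np.percentile(b[:,:2]@nn,[3,97]),'fit',np.degrees(np.arctan(np.polyfit(b[:,0],b[:,1],1)[0])))
    t=P[(P[:,2]>208)&(P[:,2]<216)&(P[:,0]<540)];print('tip',(t[:,:2]@ax).min(),(t[:,:2]@ax).max(),len(t))
    p=P[(P[:,2]>214)&(P[:,2]<224)&(P[:,0]>660)];print('post',rect(p),np.percentile(p[:,:2]@ax,[2,98]),np.percentile(p[:,:2]@nn,[2,98]))
    r=P[((hh[:,0]<8)|(hh[:,0]>172))&(hh[:,1]>180)&(P[:,2]>195)];print('red',len(r),np.percentile(r[:,:2]@ax,[3,97]) if len(r) else '')
E
```

```text
top green 16 209 (array([620.4, 318.8]), array([ 30.1, 136.1]), -86.4) [620.7 300.4  26. ]
top green 160 75 (array([619.6, 318.6]), array([16.9, 25.8]), -86.1) [619.1 317.2 182.3]
top green any high 79 (array([621.1, 320.2]), array([20.1, 27.1]), -86.3)
   any low 318 (array([621.2, 320.9]), array([ 34.3, 140. ]), -84.8)
top orange 16 121 (array([ 465.4, -358.2]), array([91.6, 32.3]), 61.9) [ 473.6 -338.3   26.3]
top orange 160 67 (array([ 464.5, -358.5]), array([28.5, 17.7]), 65.0) [ 464.6 -357.3  184. ]
top orange any high 82 (array([ 465.7, -359.1]), array([28.6, 20.4]), 65.6)
   any low 166 (array([ 466. , -358.7]), array([95. , 33.8]), 61.8)
top bar lat -97.97651582883194 [-103.70600203  -92.41613379] fit 12.122085196852435
tip 497.8293655203265 509.3620814019307 20
post (array([702.2,  48.3]), array([39.6, 43.6]), -79.1) [679.17949506 715.47892031] [-118.38296714  -76.88821051]
red 17 [669.17062309 673.76672742]
scene green 16 319 (array([554.4, 311.6]), array([178.6, 138.2]), 6.7) [625.7 318.1  23.4]
scene green 160 106 (array([622.3, 319.7]), array([22.8, 26.8]), -89.1) [625.  318.3 176.4]
scene green any high 60 (array([621.2, 320.7]), array([22.1, 27.4]), -82.7)
   any low 478 (array([541. , 327.4]), array([140.1, 219.2]), -5.1)
scene orange 16 84 (array([ 466.9, -359.5]), array([94.5, 34.7]), 60.3) [ 476.4 -354.    22.4]
scene orange 160 45 (array([ 466.8, -358.2]), array([25.2, 20.2]), 63.6) [ 470.  -357.2  176.7]
scene orange any high 40 (array([ 466. , -358.2]), array([27.8, 20.3]), 56.2)
   any low 154 (array([ 466.3, -358.9]), array([98.2, 35.1]), 61.6)
scene bar lat -98.78536065030491 [-103.68374821  -92.51048592] fit 12.040193655816942
tip 495.1828418210695 511.5103966258851 9
post (array([706.4,  48.5]), array([30.6, 42.5]), -81.3) [687.15084913 715.7096744 ] [-118.76281414  -78.2317398 ]
red 2 [666.3269496  669.86874377]
```

```bash
cat > plan.py <<'E'
import sys
from h import *
RY=12.0; RO=np.array([706.4,48.6])
ax=np.array([np.cos(np.radians(RY)),np.sin(np.radians(RY))]);nn=np.array([-ax[1],ax[0]])
def plan(x,y,z,yaw):
    """rotation first, then shift in cm along the tool axes at the target yaw (deg, world angle of tool y)"""
    s=env.observe();a=np.radians(yaw);Y=np.array([np.cos(a),np.sin(a),0]);Z=np.array([0,0,-1.]);T=np.stack([np.cross(Y,Z),Y,Z],1)
    C=R(s['orientation']);rv=Rotation.from_matrix(C.T@T).as_rotvec()
    p=np.array(s['tcp_pos']);d=T.T@(np.array([x,y,z])-p)/10
    q=p[:2]-RO
    print('t',round(s['time_s'],2),'tcp',p.round(1),'rack',(q@ax).round(1),(q@nn).round(1),'w',round(s['width'],1),'F',s['contact_force'].round(1),'ff',round(s['finger_force'],1))
    print('rot',rv.round(3),'dp cm',d.round(2),'j',s['joints'].round(2))
def rk(x,y=0): return RO+ax*x+nn*y
if __name__=='__main__':
    a=[float(v) for v in sys.argv[2:]]
    if sys.argv[1]=='w': plan(*a)
    else: plan(*rk(a[0],a[1]),a[2],a[3])
E
python3 plan.py w 430.5 312.5 230 66.8; python3 -c "
from plan import *
print(rk(-204),rk(-240))"
```

```text
t 0.15 tcp [232.  579.8 230.5] rack -353.6 618.2 w 85.4 F [ 0.6 -0.1  0.6] ff 0.0
rot [-0.002 -0.     0.024] dp cm [-28.78 -16.74   0.05] j [ 1.01  0.53  1.43 -0.    1.18 -0.18]
[506.85788945   6.18601507] [471.64457582  -1.2988058 ]
```

Emit:
servo_tool(gripper=[8.5,8.5,8.5,8.5,8.5,8.5,8.5,8.5], dp=[[0,0,0],[-4.1,-2.4,0],[-4.1,-2.4,0],[-4.1,-2.4,0],[-4.1,-2.4,0],[-4.1,-2.4,0],[-4.1,-2.4,0],[-4.1,-2.4,0]], delta_rot=[[0,0,0.024],[0,0,0],[0,0,0],[0,0,0],[0,0,0],[0,0,0],[0,0,0],[0,0,0]], squeeze=100)

```text
time_s: 0.95
tcp_pos: [430.7, 311.2, 231.4]
orientation: [0.0, 0.201, 0.98, 0.0]
contact_force: [2.3, 1.1, -0.7]
width: 84.8
finger_force: 0.0
```

Emit:
servo_tool(gripper=[8.5], dp=[[0,0,0]], delta_rot=[[0,0,0]])

```text
time_s: 1.05
tcp_pos: [433.8, 308.7, 231.5]
orientation: [0.001, 0.205, 0.979, -0.0]
contact_force: [0.4, 1.0, -0.0]
width: 84.7
finger_force: 0.0
```

```bash
python3 plan.py w 430.5 312.5 145 66.8
```

```text
t 1.05 tcp [433.8 308.7 231.5] rack -212.6 311.1 w 84.7 F [ 0.4  1.  -0. ] ff 0.0
rot [-0.     0.003 -0.008] dp cm [0.45 0.22 8.65] j [ 0.41  0.4   1.67 -0.    1.07 -0.75]
```

Emit:
servo_tool(gripper=[8.5,8.5,8.5,8.5,8.5], dp=[[0.3,0.2,2],[0,0,3],[0,0,2.5],[0,0,1.1],[0,0,0]], delta_rot=[[0,0,0],[0,0,0],[0,0,0],[0,0,0],[0,0,0]])

```text
time_s: 1.55
tcp_pos: [426.6, 315.7, 143.9]
orientation: [-0.002, 0.201, 0.98, -0.001]
contact_force: [-0.5, 0.9, 0.5]
width: 85.3
finger_force: 0.0
```

```bash
python3 plan.py w 430.5 312.5 145 66.8; python3 - <<'E'
from h import *
im,d,W=cloud('wrist');save(im,'w1')
E
```

```text
t 1.55 tcp [426.6 315.7 143.9] rack -218.2 319.5 w 85.3 F [-0.5  0.9  0.5] ff 0.0
rot [-0.003 -0.003  0.   ] dp cm [-0.49 -0.14 -0.11] j [ 0.43  0.53  1.75  0.    0.87 -0.74]
```

View pics/w1.png

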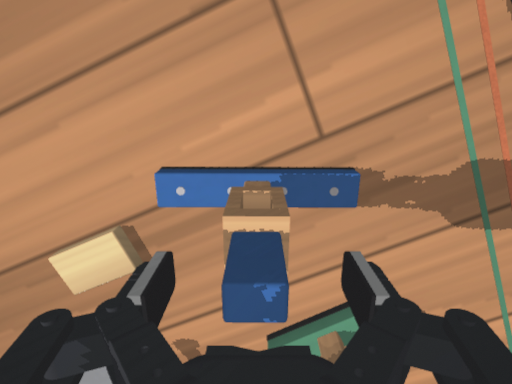

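The grip (col 255, rows 235–320) sits centred between the fingers, and the block is square to the tool. I'll nudge along tool x and close.

Emit:
servo_tool(gripper=[8.5,8.5,2.0,2.0,2.0,2.0,2.0,2.0], dp=[[-0.4,-0.1,-0.1],[0,0,0],[0,0,0],[0,0,0],[0,0,0],[0,0,0],[0,0,0],[0,0,0]], delta_rot=[[0,0,0],[0,0,0],[0,0,0],[0,0,0],[0,0,0],[0,0,0],[0,0,0],[0,0,0]])

```text
time_s: 2.4
tcp_pos: [431.2, 313.1, 146.5]
orientation: [0.0, 0.201, 0.98, -0.0]
contact_force: [-1.3, -2.1, 3.6]
width: 27.3
finger_force: 98.0
```

Emit:
servo_tool(gripper=[2.0,2.0,2.0], dp=[[0,0,0],[0,0,0],[0,0,0]], delta_rot=[[0,0,0],[0,0,0],[0,0,0]])

```text
time_s: 2.7
tcp_pos: [431.2, 313.1, 146.5]
orientation: [0.0, 0.201, 0.98, -0.0]
contact_force: [-1.1, -1.9, 4.4]
width: 26.9
finger_force: 98.0
```

```bash
python3 plan.py r -250 0 241 102
```

```text
t 2.7 tcp [431.2 313.1 146.5] rack -214.2 315.9 w 26.9 F [-1.1 -1.9  4.4] ff 98.0
rot [-0.     0.    -0.614] dp cm [  3.58 -31.59  -9.45] j [ 0.42  0.53  1.74 -0.    0.87 -0.75]
```

Emit:
servo_tool(gripper=[2,2,2,2,2,2,2,2], dp=[[0,0,-2],[0,0,-3],[0,0,-3],[0,0,-1.6],[0,0,0],[0,0,0],[0,0,0],[0,0,0]], delta_rot=[[0,0,0],[0,0,0],[0,0,-0.1],[0,0,-0.12],[0,0,-0.12],[0,0,-0.12],[0,0,-0.1],[0,0,-0.054]])

```text
time_s: 3.5
tcp_pos: [430.4, 313.3, 241.0]
orientation: [-0.001, -0.106, 0.994, -0.0]
contact_force: [0.3, -0.9, -3.9]
width: 26.9
finger_force: 99.2
```

Emit:
servo_tool(gripper=[2,2,2,2,2,2,2,2], dp=[[0.2,-2,0],[0.4,-4,0],[0.5,-4.6,0],[0.5,-4.6,0],[0.5,-4.6,0],[0.5,-4.6,0],[0.5,-4.2,0],[0.5,-3,0]], delta_rot=[[0,0,0],[0,0,0],[0,0,0],[0,0,0],[0,0,0],[0,0,0],[0,0,0],[0,0,0]])

```text
time_s: 4.3
tcp_pos: [461.7, -5.6, 241.4]
orientation: [-0.0, -0.104, 0.995, 0.0]
contact_force: [1.6, -0.2, -4.2]
width: 26.8
finger_force: 99.8
```

Emit:
servo_tool(gripper=[2,2,2,2], dp=[[0,0,0],[0,0,0],[0,0,0],[0,0,0]], delta_rot=[[0,0,0],[0,0,0],[0,0,0],[0,0,0]])

```text
time_s: 4.7
tcp_pos: [461.2, -2.0, 242.0]
orientation: [-0.0, -0.105, 0.994, 0.0]
contact_force: [-0.3, -0.0, -2.9]
width: 26.8
finger_force: 100.2
```

```bash
python3 plan.py r -250 0 242.5 102; python3 - <<'E'
from meas import *
im,d,W=cloud('scene');save(cv2.resize(im[120:300,170:400],None,fx=3,fy=3),'s2')
M=masks(im)
Q=W[M['blue']&(d>0)];Q=Q[(Q[:,0]>350)&(abs(Q[:,1])<130)&(Q[:,2]>60)]
B=Q[Q[:,2]<130];print('base',rect(B),np.percentile(B[:,2],[1,99]),len(B))
im,d,W=cloud('wrist');save(im,'w2')
h=cv2.cvtColor(im,cv2.COLOR_RGB2HSV)
b=W[(d>0)&(h[...,1]<90)];b=b[(abs(b[:,2]-202)<8)&(b[:,0]>510)&(b[:,0]<690)&(abs(b[:,1]-25)<40)]
from plan import RO,ax,nn
q=b[:,:2]-RO;print('bar',len(b),rect(b),np.percentile(q@nn,[3,50,97]),np.polyfit(q@ax,q@nn,1))
E
```

```text
t 4.7 tcp [461.2  -2.  242. ] rack -250.4 1.5 w 26.8 F [-0.3 -0.  -2.9] ff 100.2
rot [ 0.001 -0.001  0.002] dp cm [-0.04 -0.15 -0.05] j [-0.25  0.29  1.82  0.    1.03 -2.03]
base (array([460.6,  -3.7]), array([ 39.3, 184.9]), -78.1) [103.04235539 122.66718449] 397
bar 626 (array([551.3,  15.3]), array([41.6, 11.3]), 11.7) [-5.86970078 -0.38598367  5.09820996] [0.00270795 0.07207568]
```

View pics/s2.png

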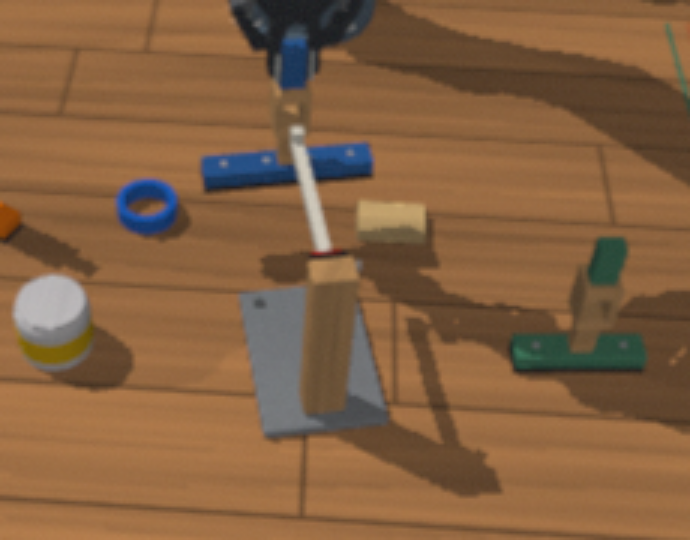

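View pics/w2.png

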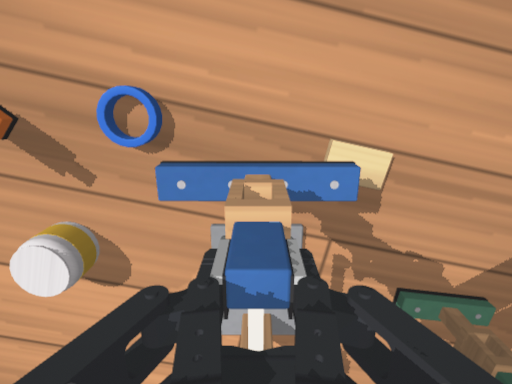

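Emit:
servo_tool(gripper=[2,2,2,2,2,2,2,2], dp=[[0,-0.15,0],[-0.8,0,0],[-1.5,0,0],[-1.5,0,0],[-1.5,0,0],[-1.5,0,0],[-1.5,0,0],[-0.8,0,0]], delta_rot=[[0,0,0],[0,0,0],[0,0,0],[0,0,0],[0,0,0],[0,0,0],[0,0,0],[0,0,0]])

```text
time_s: 5.6
tcp_pos: [552.9, 14.5, 242.3]
orientation: [0.001, -0.105, 0.995, -0.0]
contact_force: [-0.5, 0.2, -4.9]
width: 27.1
finger_force: 100.1
```

```bash
python3 plan.py r -100 -0.2 230 102
```

```text
t 5.6 tcp [552.9  14.5 242.3] rack -157.2 -1.5 w 27.1 F [-0.5  0.2 -4.9] ff 100.1
rot [-0.     0.002  0.   ] dp cm [-5.72  0.13  1.23] j [-0.18  0.42  1.6   0.    1.12 -1.96]
```

Emit:
servo_tool(gripper=[2,2,2,2,2,2,2], dp=[[-1,0,0.5],[-1.5,0.1,0.5],[-1.5,0,0.4],[-1.5,0,0.1],[-0.8,0,0],[0,0,0],[0,0,0]], delta_rot=[[0,0,0],[0,0,0],[0,0,0],[0,0,0],[0,0,0],[0,0,0],[0,0,0]])

```text
time_s: 6.3
tcp_pos: [611.6, 28.2, 227.0]
orientation: [-0.001, -0.104, 0.995, 0.0]
contact_force: [0.6, -0.4, -3.5]
width: 26.7
finger_force: 100.1
```

```bash
python3 plan.py r -80 -0.2 225 102
```

```text
t 6.3 tcp [611.6  28.2 227. ] rack -97.0 -0.2 w 26.7 F [ 0.6 -0.4 -3.5] ff 100.1
rot [ 0.    -0.002 -0.   ] dp cm [-1.7  0.   0.2] j [-0.14  0.52  1.47 -0.    1.16 -1.92]
```

```bash
python3 - <<'E'
from plan import *
for n in('top','scene'):
    z=np.load(n+'.npz');im,W,d=z['im'],z['W'],z['d']
    m=env.camera_model(n);Rm=R(m['rotation'])
    for X in range(-70,-22,3):
        o=[]
        for Z in (200,209,212):
            p=np.append(rk(X),Z);c=Rm.T@(p-m['origin']);u=m['fx']*c[0]/c[2]+m['cx'];v=m['fy']*c[1]/c[2]+m['cy']
            o.append((int(round(u)),int(round(v)),im[int(round(v)),int(round(u))].tolist()))
        print(n,X,o)
E
```

```text
top -70 [(238, 160, [239, 232, 223]), (238, 160, [239, 232, 223]), (238, 160, [239, 232, 223])]
top -67 [(238, 159, [239, 233, 223]), (238, 159, [239, 233, 223]), (238, 159, [239, 233, 223])]
top -64 [(238, 158, [241, 234, 225]), (238, 158, [241, 234, 225]), (238, 157, [240, 234, 224])]
top -61 [(238, 157, [240, 234, 224]), (238, 157, [240, 234, 224]), (238, 156, [242, 235, 226])]
top -58 [(238, 156, [242, 235, 226]), (237, 155, [238, 232, 222]), (237, 155, [238, 232, 222])]
top -55 [(237, 155, [238, 232, 222]), (237, 154, [240, 233, 224]), (237, 154, [240, 233, 224])]
top -52 [(237, 154, [240, 233, 224]), (237, 153, [239, 233, 222]), (237, 153, [239, 233, 222])]
top -49 [(237, 153, [239, 233, 222]), (237, 152, [241, 234, 225]), (237, 152, [241, 234, 225])]
top -46 [(237, 152, [241, 234, 225]), (237, 151, [242, 236, 226]), (237, 151, [242, 236, 226])]
top -43 [(237, 151, [242, 236, 226]), (236, 150, [240, 233, 224]), (236, 150, [240, 233, 224])]
top -40 [(236, 150, [240, 233, 224]), (236, 149, [237, 231, 219]), (236, 149, [237, 231, 219])]
top -37 [(236, 148, [229, 216, 201]), (236, 
[... 1267 characters left out ...]
), (278, 199, [193, 184, 171])]
scene -43 [(278, 202, [197, 189, 175]), (278, 200, [199, 192, 179]), (278, 200, [199, 192, 179])]
scene -40 [(278, 203, [174, 152, 140]), (278, 201, [201, 195, 181]), (278, 200, [199, 192, 179])]
scene -37 [(278, 204, [111, 54, 52]), (279, 202, [184, 166, 152]), (279, 201, [186, 174, 159])]
scene -34 [(279, 205, [66, 52, 40]), (279, 203, [159, 126, 115]), (279, 202, [184, 166, 152])]
scene -31 [(279, 206, [129, 100, 69]), (279, 203, [159, 126, 115]), (279, 203, [159, 126, 115])]
scene -28 [(279, 206, [129, 100, 69]), (279, 204, [93, 45, 43]), (279, 203, [159, 126, 115])]
scene -25 [(279, 207, [169, 129, 83]), (279, 205, [66, 52, 40]), (279, 204, [93, 45, 43])]
```

Emit:
servo_tool(gripper=[2,2,2,2,2,2], dp=[[-1,0,0],[-1.2,0,0],[-0.9,0,0.1],[0,0,0.1],[0,0,0],[0,0,0]], delta_rot=[[0,0,0],[0,0,0],[0,0,0],[0,0,0],[0,0,0],[0,0,0]])

```text
time_s: 6.9
tcp_pos: [641.9, 34.6, 225.0]
orientation: [-0.001, -0.104, 0.995, 0.0]
contact_force: [-0.1, 0.1, -4.4]
width: 26.5
finger_force: 100.2
```

```bash
python3 plan.py r -60 -0.2 224.5 102
```

```text
t 6.9 tcp [641.9  34.6 225. ] rack -66.0 -0.2 w 26.5 F [-0.1  0.1 -4.4] ff 100.2
rot [ 0.    -0.001 -0.   ] dp cm [-0.6   0.    0.05] j [-0.12  0.56  1.39 -0.    1.19 -1.9 ]
```

Emit:
servo_tool(gripper=[2,2,2], dp=[[-0.2,0,0],[-0.2,0,0],[0,0,0]], delta_rot=[[0,0,0],[0,0,0],[0,0,0]])

```text
time_s: 7.2
tcp_pos: [646.9, 35.4, 225.5]
orientation: [0.0, -0.104, 0.995, -0.0]
contact_force: [-0.5, -0.5, -3.2]
width: 27.0
finger_force: 100.2
```

Emit:
servo_tool(gripper=[2,2,2], dp=[[-0.1,0,0],[-0.1,0,0],[0,0,0]], delta_rot=[[0,0,0],[0,0,0],[0,0,0]])

```text
time_s: 7.5
tcp_pos: [648.7, 35.9, 225.3]
orientation: [0.0, -0.104, 0.995, -0.0]
contact_force: [0.0, -0.5, -3.9]
width: 26.7
finger_force: 100.2
```

Emit:
servo_tool(gripper=[2,2,2], dp=[[-0.1,0,0],[-0.05,0,0],[0,0,0]], delta_rot=[[0,0,0],[0,0,0],[0,0,0]])

```text
time_s: 7.8
tcp_pos: [650.1, 36.2, 225.3]
orientation: [0.0, -0.104, 0.995, -0.0]
contact_force: [0.6, -0.5, -3.5]
width: 26.7
finger_force: 100.2
```

```bash
python3 plan.py r -55 -0.2 224.5 102
```

```text
t 7.8 tcp [650.1  36.2 225.3] rack -57.6 -0.4 w 26.7 F [ 0.6 -0.5 -3.5] ff 100.2
rot [-0.  0. -0.] dp cm [-0.26  0.02  0.08] j [-0.12  0.57  1.37  0.    1.2  -1.9 ]
```

Emit:
servo_tool(gripper=[2,2,2], dp=[[-0.1,0,0],[-0.05,0,0],[0,0,0]], delta_rot=[[0,0,0],[0,0,0],[0,0,0]])

```text
time_s: 8.1
tcp_pos: [651.6, 36.5, 225.3]
orientation: [0.0, -0.104, 0.995, -0.0]
contact_force: [-0.6, -0.2, -3.3]
width: 27.3
finger_force: 100.2
```

Emit:
servo_tool(gripper=[2,2,2], dp=[[-0.1,0,0],[-0.05,0,0],[0,0,0]], delta_rot=[[0,0,0],[0,0,0],[0,0,0]])

```text
time_s: 8.4
tcp_pos: [653.1, 36.8, 225.3]
orientation: [0.0, -0.104, 0.995, -0.0]
contact_force: [0.3, -0.8, -3.6]
width: 26.6
finger_force: 100.2
```

Emit:
servo_tool(gripper=[2,2,2], dp=[[-0.1,0,0],[-0.05,0,0],[0,0,0]], delta_rot=[[0,0,0],[0,0,0],[0,0,0]])

```text
time_s: 8.7
tcp_pos: [654.5, 37.1, 225.3]
orientation: [0.0, -0.104, 0.995, -0.0]
contact_force: [-0.1, -0.5, -3.2]
width: 26.7
finger_force: 100.2
```

Emit:
servo_tool(gripper=[2,2,2], dp=[[-0.1,0,0],[-0.05,0,0],[0,0,0]], delta_rot=[[0,0,0],[0,0,0],[0,0,0]])

```text
time_s: 9.0
tcp_pos: [656.0, 37.5, 225.3]
orientation: [0.0, -0.104, 0.995, -0.0]
contact_force: [0.2, -0.1, -3.2]
width: 26.5
finger_force: 100.2
```

Emit:
servo_tool(gripper=[2,2,2], dp=[[-0.1,0,0],[0,0,0],[0,0,0]], delta_rot=[[0,0,0],[0,0,0],[0,0,0]])

```text
time_s: 9.3
tcp_pos: [656.9, 37.7, 225.3]
orientation: [-0.0, -0.104, 0.995, -0.0]
contact_force: [-0.5, -0.1, -4.2]
width: 26.6
finger_force: 100.2
```

Emit:
servo_tool(gripper=[2,2,2], dp=[[-0.1,0,0],[0,0,0],[0,0,0]], delta_rot=[[0,0,0],[0,0,0],[0,0,0]])

```text
time_s: 9.6
tcp_pos: [657.8, 37.9, 225.3]
orientation: [-0.0, -0.104, 0.995, 0.0]
contact_force: [-0.4, -0.3, -3.9]
width: 26.9
finger_force: 100.2
```

```bash
python3 - <<'E'
from plan import *
plan(*rk(-49),224.5,102)
im,d,W=cloud('top')
save(cv2.resize(im[120:220,190:290],None,fx=6,fy=6,interpolation=cv2.INTER_CUBIC),'t3')
E
```

```text
t 9.6 tcp [657.8  37.9 225.3] rack -49.8 -0.4 w 26.9 F [-0.4 -0.3 -3.9] ff 100.2
rot [ 0. -0. -0.] dp cm [-0.08  0.04  0.08] j [-0.11  0.58  1.35 -0.    1.21 -1.89]
```

View pics/t3.png

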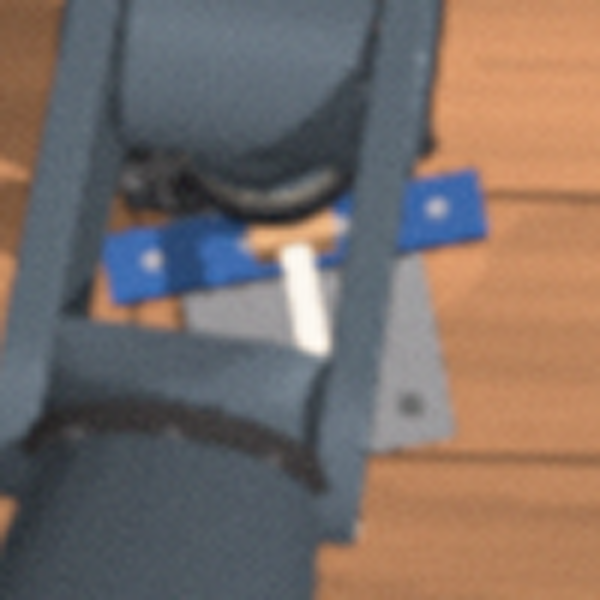

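The bar enters the eye at (295,245), and the eye's front edge puts the block slightly behind the TCP. No contact yet, so I keep feeling forward.

Emit:
servo_tool(gripper=[2,2,2], dp=[[-0.1,0,0],[0,0,0],[0,0,0]], delta_rot=[[0,0,0],[0,0,0],[0,0,0]])

```text
time_s: 9.95
tcp_pos: [657.9, 38.0, 225.1]
orientation: [-0.001, -0.104, 0.995, -0.0]
contact_force: [-3.4, -1.4, -2.5]
width: 27.0
finger_force: 100.2
```

Emit:
servo_tool(gripper=[2,2,2], dp=[[0,0,0.1],[0,0,0],[0,0,0]], delta_rot=[[0,0,0],[0,0,0],[0,0,0]])

```text
time_s: 10.25
tcp_pos: [658.0, 38.0, 224.5]
orientation: [-0.001, -0.104, 0.995, -0.0]
contact_force: [-5.6, -1.9, 1.2]
width: 26.6
finger_force: 101.0
```

Emit:
servo_tool(gripper=[2,2,2], dp=[[-0.07,0,0],[0,0,0],[0,0,0]], delta_rot=[[0,0,0],[0,0,0],[0,0,0]])

```text
time_s: 10.55
tcp_pos: [658.0, 38.0, 224.5]
orientation: [-0.002, -0.104, 0.995, -0.0]
contact_force: [-6.5, -0.8, 1.7]
width: 27.2
finger_force: 101.0
```

Emit:
servo_tool(gripper=[2,2,2], dp=[[-0.1,0,0],[0,0,0],[0,0,0]], delta_rot=[[0,0,0],[0,0,0],[0,0,0]])

```text
time_s: 10.85
tcp_pos: [658.1, 38.0, 224.6]
orientation: [-0.003, -0.105, 0.995, -0.0]
contact_force: [-8.5, -2.4, 3.7]
width: 27.1
finger_force: 101.0
```

Emit:
servo_tool(gripper=[2,2,2,2,2], dp=[[-0.07,0,0],[0,0,0],[0,0,0],[0,0,0],[0,0,0]], delta_rot=[[0,0,0],[0,0,0],[0,0,0],[0,0,0],[0,0,0]])

```text
time_s: 11.35
tcp_pos: [658.2, 38.0, 224.6]
orientation: [-0.004, -0.105, 0.995, -0.0]
contact_force: [-10.2, -1.9, 3.1]
width: 26.9
finger_force: 101.0
```

Emit:
servo_tool(gripper=[2,2,2,8.5,8.5,8.5,8.5,8.5], dp=[[0.15,0,0],[0.1,0,0],[0,0,0],[0,0,0],[0,0,0],[0,0,0],[0,0,0],[0,0,0]], delta_rot=[[0,0,0],[0,0,0],[0,0,0],[0,0,0],[0,0,0],[0,0,0],[0,0,0],[0,0,0]])

```text
time_s: 12.15
tcp_pos: [659.2, 38.1, 224.5]
orientation: [0.001, -0.104, 0.995, -0.0]
contact_force: [-0.6, -0.6, 0.3]
width: 85.0
finger_force: 0.0
```

```bash
python3 plan.py w 620.9 320 315 94.7
```

```text
t 12.15 tcp [659.2  38.1 224.5] rack -48.3 -0.5 w 85.0 F [-0.6 -0.6  0.3] ff 0.0
rot [-0.     0.001  0.127] dp cm [ 1.51 28.41 -9.05] j [-0.11  0.58  1.35  0.    1.21 -1.89]
```

Emit:
servo_tool(gripper=[8.5,8.5,8.5,8.5,8.5], dp=[[0,0,-0.8],[0,0,-1.5],[0,0,-2],[0,0,-2],[0,0,-1.2]], delta_rot=[[0,0,0],[0,0,0],[0,0,0],[0,0,0],[0,0,0]])

```text
time_s: 12.65
tcp_pos: [659.6, 38.0, 301.9]
orientation: [0.002, -0.104, 0.995, -0.0]
contact_force: [0.7, -0.7, 0.1]
width: 85.3
finger_force: 0.0
```

Emit:
servo_tool(gripper=[8.5,8.5,8.5,8.5,8.5,8.5,8.5,8.5], dp=[[0.2,2,0],[0.2,4.2,0],[0.2,4.4,0],[0.2,4.4,0],[0.2,4.4,0],[0.2,4.2,0],[0.2,3,0],[0.1,1.5,0]], delta_rot=[[0,0,0],[0,0,0],[0,0,0],[0,0,0],[0,0,0],[0,0,0],[0,0,0],[0,0,0.134]])

```text
time_s: 13.45
tcp_pos: [582.7, 313.8, 298.1]
orientation: [-0.001, -0.038, 0.999, 0.0]
contact_force: [-0.0, 0.2, -0.1]
width: 84.7
finger_force: 0.0
```

Emit:
servo_tool(gripper=[8.5,8.5,8.5], dp=[[0,0,2],[0,0,3],[0,0,1.5]], delta_rot=[[0,0,0],[0,0,0],[0,0,0]])

```text
time_s: 13.75
tcp_pos: [582.5, 310.7, 230.8]
orientation: [-0.003, -0.038, 0.999, -0.001]
contact_force: [0.1, 0.2, -0.6]
width: 85.0
finger_force: 0.0
```

```bash
cat > chk.py <<'E'
from meas import *
from plan import RO,ax,nn
def chk(cols,name='top'):
    im,d,W=cloud(name);h=cv2.cvtColor(im,cv2.COLOR_RGB2HSV).astype(int);H,S,V=h[...,0],h[...,1],h[...,2]
    M=dict(blue=(H>100)&(H<125)&(S>120),green=(H>50)&(H<95)&(S>70),orange=(H<14)&(S>175)&(V>120))
    rl=(W[...,:2]-RO)@np.stack([ax,nn],1)
    for c in cols:
        m=M[c]&(d>0)&(rl[...,0]>-230)&(rl[...,0]<20)&(abs(rl[...,1])<120)
        for lo,hi in((90,115),(235,275)):
            k=m&(W[...,2]>lo)&(W[...,2]<hi);Q=np.c_[rl[k],W[k][:,2]]
            if len(Q)>5: print(name,c,lo,len(Q),rect(Q),'zmed',np.median(Q[:,2]).round(1))
    return im
E
python3 plan.py w 620.9 320 145 94.3; python3 -c "
from chk import *
chk(['blue']);im=chk(['blue'],'scene');save(cv2.resize(im[120:300,230:400],None,fx=3,fy=3),'s4')"
```

```text
t 13.75 tcp [582.5 310.7 230.8] rack -66.7 282.2 w 85.0 F [ 0.1  0.2 -0.6] ff 0.0
rot [-0.001 -0.006  0.002] dp cm [-3.9   0.64  8.58] j [ 0.32  0.58  1.33  0.    1.24 -1.33]
top blue 90 452 (array([-52.7,  -0.9]), array([ 31.5, 183.5]), -89.8) zmed 104.1
top blue 235 66 (array([-53.4,  -0.1]), array([22.5, 16.4]), 89.0) zmed 262.5
scene blue 90 427 (array([-51.4,  -1.4]), array([ 37.2, 186.3]), -89.4) zmed 101.1
scene blue 235 101 (array([-51.2,  -1.5]), array([23.3, 23.4]), -8.0) zmed 256.5
```

View pics/s4.png

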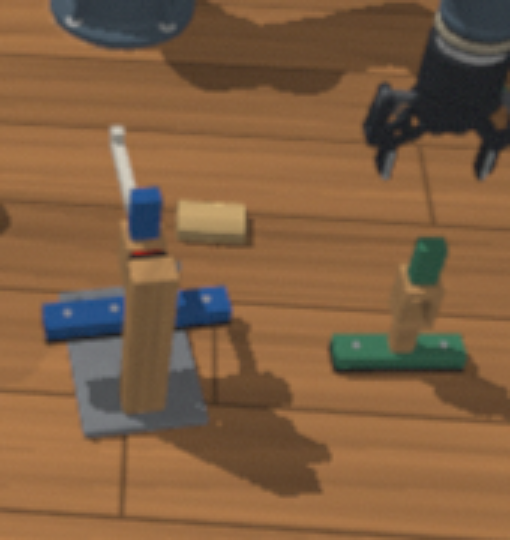

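Blue hangs square at rack x of about -52, in front of the red sleeve. Green is next.

Emit:
servo_tool(gripper=[8.5,8.5,8.5,8.5,8.5,8.5,8.5], dp=[[-2,0.3,0],[-1.9,0.3,0],[0,0,2],[0,0,3],[0,0,2.5],[0,0,1],[0,0,0]], delta_rot=[[0,0,0],[0,0,0],[0,0,0],[0,0,0],[0,0,0],[0,0,0],[0,0,0]])

```text
time_s: 14.55
tcp_pos: [623.0, 318.9, 148.1]
orientation: [-0.002, -0.038, 0.999, -0.0]
contact_force: [0.4, -1.0, -0.0]
width: 85.1
finger_force: 0.0
```

Emit:
servo_tool(gripper=[8.5,8.5], dp=[[0,0,0],[0,0,0]], delta_rot=[[0,0,0],[0,0,0]])

```text
time_s: 14.75
tcp_pos: [625.3, 319.3, 151.4]
orientation: [0.002, -0.038, 0.999, 0.001]
contact_force: [-0.3, -0.0, -0.5]
width: 85.2
finger_force: 0.0
```

```bash
python3 plan.py w 620.9 320 145 94.3
```

```text
t 14.75 tcp [625.3 319.3 151.4] rack -23.0 281.6 w 85.2 F [-0.3 -0.  -0.5] ff 0.0
rot [0.001 0.004 0.   ] dp cm [0.43 0.1  0.64] j [ 0.31  0.72  1.29  0.    1.13 -1.33]
```

Emit:
servo_tool(gripper=[8.5,8.5,8.5], dp=[[0,0,0],[0,0,0],[0,0,0]], delta_rot=[[0,0,0],[0,0,0],[0,0,0]])

```text
time_s: 15.05
tcp_pos: [624.4, 318.8, 150.0]
orientation: [0.0, -0.038, 0.999, 0.0]
contact_force: [0.6, -0.4, -0.4]
width: 84.9
finger_force: 0.0
```

```bash
python3 plan.py w 620.9 320 145 94.3
```

```text
t 15.05 tcp [624.4 318.8 150. ] rack -24.1 281.3 w 84.9 F [ 0.6 -0.4 -0.4] ff 0.0
rot [0.    0.001 0.   ] dp cm [0.34 0.15 0.5 ] j [ 0.31  0.72  1.3   0.    1.13 -1.33]
```

Emit:
servo_tool(gripper=[8.5,8.5,2.0,2.0,2.0,2.0,2.0,2.0], dp=[[0.3,0.1,0.4],[0,0,0],[0,0,0],[0,0,0],[0,0,0],[0,0,0],[0,0,0],[0,0,0]], delta_rot=[[0,0,0],[0,0,0],[0,0,0],[0,0,0],[0,0,0],[0,0,0],[0,0,0],[0,0,0]])

```text
time_s: 15.85
tcp_pos: [621.3, 319.9, 145.6]
orientation: [0.0, -0.038, 0.999, 0.0]
contact_force: [-0.2, 1.9, 0.8]
width: 26.6
finger_force: 98.5
```

Emit:
servo_tool(gripper=[2.0,2.0], dp=[[0,0,0],[0,0,0]], delta_rot=[[0,0,0],[0,0,0]])

```text
time_s: 16.05
tcp_pos: [621.3, 319.9, 145.6]
orientation: [0.0, -0.038, 0.999, 0.0]
contact_force: [0.1, 1.5, 1.4]
width: 27.0
finger_force: 98.6
```

```bash
python3 plan.py r -250 -0.2 242 102
```

```text
t 16.05 tcp [621.3 319.9 145.6] rack -26.9 283.0 w 27.0 F [0.1 1.5 1.4] ff 98.6
rot [ 0.001  0.001 -0.134] dp cm [ 22.31 -28.32  -9.64] j [ 0.32  0.72  1.3   0.    1.12 -1.33]
```

Emit:
servo_tool(gripper=[2,2,2,2,2,2,2,2], dp=[[0,0,-2],[0,0,-3.2],[0,0,-3],[0,0,-1.4],[2,0,0],[4,0,0],[4,0,0],[4,0,0]], delta_rot=[[0,0,0],[0,0,0],[0,0,-0.064],[0,0,-0.07],[0,0,0],[0,0,0],[0,0,0],[0,0,0]])

```text
time_s: 16.85
tcp_pos: [481.6, 289.2, 239.9]
orientation: [-0.002, -0.104, 0.995, -0.001]
contact_force: [-0.0, 0.2, -3.7]
width: 26.6
finger_force: 99.0
```

Emit:
servo_tool(gripper=[2,2,2,2,2,2,2,2], dp=[[4,-1,0],[3,-3,0],[1.3,-4.3,0],[0,-4.5,0],[0,-4.5,0],[0,-4.5,0],[0,-4,0],[0,-2.5,0]], delta_rot=[[0,0,0],[0,0,0],[0,0,0],[0,0,0],[0,0,0],[0,0,0],[0,0,0],[0,0,0]])

```text
time_s: 17.65
tcp_pos: [461.5, -6.7, 240.8]
orientation: [-0.001, -0.103, 0.995, -0.001]
contact_force: [1.2, -0.4, -3.8]
width: 26.7
finger_force: 99.6
```

Emit:
servo_tool(gripper=[2,2,2,2,2], dp=[[0,0,0],[0,0,0],[0,0,0],[0,0,0],[0,0,0]], delta_rot=[[0,0,0],[0,0,0],[0,0,0],[0,0,0],[0,0,0]])

```text
time_s: 18.15
tcp_pos: [461.3, -2.7, 241.3]
orientation: [-0.0, -0.105, 0.994, 0.0]
contact_force: [0.0, 0.4, -2.9]
width: 27.1
finger_force: 99.9
```

```bash
python3 plan.py r -250 -0.2 241.6 102; python3 - <<'E'
from chk import *
im,d,W=cloud('scene');h=cv2.cvtColor(im,cv2.COLOR_RGB2HSV).astype(int)
rl=(W[...,:2]-RO)@np.stack([ax,nn],1)
k=(h[...,0]>50)&(h[...,0]<95)&(h[...,1]>70)&(rl[...,0]<-220)&(rl[...,0]>-280)&(abs(rl[...,1])<90)
for lo,hi in((80,130),(240,290)):
    q=k&(W[...,2]>lo)&(W[...,2]<hi);Q=np.c_[rl[q],W[q][:,2]];print(len(Q),rect(Q),np.percentile(Q[:,2],[2,98]))
E
```

```text
t 18.15 tcp [461.3  -2.7 241.3] rack -250.4 0.8 w 27.1 F [ 0.   0.4 -2.9] ff 99.9
rot [ 0.    -0.     0.002] dp cm [-0.04 -0.1  -0.03] j [-0.25  0.29  1.82  0.    1.03 -2.03]
303 (array([-2.484e+02, -1.000e-01]), array([ 36.6, 135.5]), -88.5) [103.84638193 123.37479827]
110 (array([-245.3,    1. ]), array([24.2, 26.4]), -20.9) [241.17331343 280.5295436 ]
```

Emit:
servo_tool(gripper=[2,2,2,2,2,2,2,2], dp=[[0,-0.1,0],[-0.8,0,0],[-1.5,0,0],[-1.5,0,0],[-1.5,0,0],[-1.5,0,0],[-1.5,0,0],[-0.8,0,0]], delta_rot=[[0,0,0],[0,0,0],[0,0,0],[0,0,0],[0,0,0],[0,0,0],[0,0,0],[0,0,0]])

```text
time_s: 19.0
tcp_pos: [552.9, 14.5, 241.2]
orientation: [0.001, -0.105, 0.995, -0.0]
contact_force: [0.0, -0.5, -3.3]
width: 27.1
finger_force: 99.9
```

Emit:
servo_tool(gripper=[2,2,2,2,2,2,2], dp=[[-0.8,0,0.5],[-1.2,0,0.5],[-1.2,0,0.4],[-1.0,0,0.2],[-0.6,0,0],[0,0,0],[0,0,0]], delta_rot=[[0,0,0],[0,0,0],[0,0,0],[0,0,0],[0,0,0],[0,0,0],[0,0,0]])

```text
time_s: 19.7
tcp_pos: [597.6, 24.3, 225.3]
orientation: [-0.0, -0.104, 0.995, 0.0]
contact_force: [-1.6, 0.8, -3.7]
width: 27.0
finger_force: 99.9
```

```bash
python3 plan.py r -95 -0.2 224.4 102
```

```text
t 19.7 tcp [597.6  24.3 225.3] rack -111.5 -1.2 w 27.0 F [-1.6  0.8 -3.7] ff 99.9
rot [ 0.    -0.001 -0.   ] dp cm [-1.65  0.1   0.09] j [-0.15  0.5   1.51 -0.    1.14 -1.93]
```

Emit:
servo_tool(gripper=[2,2,2,2,2], dp=[[-0.6,0.1,0.05],[-0.6,0,0],[-0.2,0,0],[0,0,0],[0,0,0]], delta_rot=[[0,0,0],[0,0,0],[0,0,0],[0,0,0],[0,0,0]])

```text
time_s: 20.2
tcp_pos: [611.2, 28.1, 224.8]
orientation: [-0.0, -0.104, 0.995, 0.0]
contact_force: [-0.5, 0.6, -3.6]
width: 26.7
finger_force: 99.9
```

Emit:
servo_tool(gripper=[2,2,2], dp=[[-0.1,0,0],[-0.1,0,0],[0,0,0]], delta_rot=[[0,0,0],[0,0,0],[0,0,0]])

```text
time_s: 20.5
tcp_pos: [613.5, 28.5, 224.9]
orientation: [0.0, -0.104, 0.995, -0.0]
contact_force: [0.3, 1.4, -4.2]
width: 27.2
finger_force: 99.9
```

```bash
python3 plan.py r -91 -0.2 224.4 102
```

```text
t 20.5 tcp [613.5  28.5 224.9] rack -95.1 -0.3 w 27.2 F [ 0.3  1.4 -4.2] ff 99.9
rot [-0.  0. -0.] dp cm [-0.41  0.01  0.05] j [-0.14  0.52  1.47 -0.    1.15 -1.92]
```

Emit:
servo_tool(gripper=[2,2,2], dp=[[-0.1,0,0],[-0.1,0,0],[0,0,0]], delta_rot=[[0,0,0],[0,0,0],[0,0,0]])

```text
time_s: 20.8
tcp_pos: [615.5, 29.0, 224.8]
orientation: [0.0, -0.104, 0.995, -0.0]
contact_force: [0.1, -0.3, -2.9]
width: 27.1
finger_force: 99.9
```

Emit:
servo_tool(gripper=[2,2,2], dp=[[-0.1,0,0],[-0.1,0,0],[0,0,0]], delta_rot=[[0,0,0],[0,0,0],[0,0,0]])

```text
time_s: 21.1
tcp_pos: [617.4, 29.4, 224.8]
orientation: [0.0, -0.104, 0.995, -0.0]
contact_force: [0.6, -0.1, -3.5]
width: 27.0
finger_force: 99.9
```

Emit:
servo_tool(gripper=[2,2,2], dp=[[-0.1,0,0],[-0.1,0,0],[0,0,0]], delta_rot=[[0,0,0],[0,0,0],[0,0,0]])

```text
time_s: 21.4
tcp_pos: [618.2, 29.6, 224.6]
orientation: [-0.001, -0.104, 0.995, -0.0]
contact_force: [-3.3, -1.1, -1.4]
width: 27.0
finger_force: 100.0
```

Contact with blue. I lower it onto the bar and then lean.

Emit:
servo_tool(gripper=[2,2,2], dp=[[0,0,0.1],[0,0,0],[0,0,0]], delta_rot=[[0,0,0],[0,0,0],[0,0,0]])

```text
time_s: 21.7
tcp_pos: [618.2, 29.7, 223.5]
orientation: [-0.001, -0.104, 0.995, 0.0]
contact_force: [-5.7, -1.5, -1.6]
width: 26.9
finger_force: 100.0
```

Emit:
servo_tool(gripper=[2,2,2], dp=[[-0.1,0,0],[0,0,0],[0,0,0]], delta_rot=[[0,0,0],[0,0,0],[0,0,0]])

```text
time_s: 22.0
tcp_pos: [618.3, 29.7, 223.5]
orientation: [-0.002, -0.104, 0.995, -0.0]
contact_force: [-7.6, -1.0, -0.1]
width: 27.2
finger_force: 100.2
```

Emit:
servo_tool(gripper=[2,2,2,2,2], dp=[[-0.1,0,0.03],[0,0,0],[0,0,0],[0,0,0],[0,0,0]], delta_rot=[[0,0,0],[0,0,0],[0,0,0],[0,0,0],[0,0,0]])

```text
time_s: 22.5
tcp_pos: [618.4, 29.7, 223.5]
orientation: [-0.003, -0.105, 0.995, -0.0]
contact_force: [-9.2, -3.1, 1.2]
width: 26.8
finger_force: 100.6
```

Emit:
servo_tool(gripper=[2,2,2,2], dp=[[-0.03,0,0],[0,0,0],[0,0,0],[0,0,0]], delta_rot=[[0,0,0],[0,0,0],[0,0,0],[0,0,0]])

```text
time_s: 22.9
tcp_pos: [618.4, 29.8, 223.5]
orientation: [-0.004, -0.105, 0.995, -0.0]
contact_force: [-9.6, -2.7, 2.3]
width: 27.1
finger_force: 100.6
```

Emit:
servo_tool(gripper=[2,2,2,8.5,8.5,8.5,8.5,8.5], dp=[[0.15,0,0],[0.1,0,0],[0,0,0],[0,0,0],[0,0,0],[0,0,0],[0,0,0],[0,0,0]], delta_rot=[[0,0,0],[0,0,0],[0,0,0],[0,0,0],[0,0,0],[0,0,0],[0,0,0],[0,0,0]])

```text
time_s: 23.7
tcp_pos: [619.6, 29.8, 223.8]
orientation: [0.001, -0.104, 0.995, -0.0]
contact_force: [0.2, 0.2, 1.0]
width: 84.8
finger_force: 0.0
```

Emit:
servo_tool(gripper=[8.5,8.5,8.5,8.5,8.5], dp=[[0,0,-0.8],[0,0,-1.5],[0,0,-2],[0,0,-2],[0,0,-1.2]], delta_rot=[[0,0,0],[0,0,0],[0,0,0],[0,0,0],[0,0,0]])

```text
time_s: 24.2
tcp_pos: [619.9, 29.7, 300.9]
orientation: [0.002, -0.104, 0.995, -0.0]
contact_force: [0.3, 0.0, 0.1]
width: 85.1
finger_force: 0.0
```

```bash
python3 plan.py w 466 -358.8 300 62.5; python3 -c "
from chk import *
chk(['blue','green'],'scene')"
```

```text
t 24.2 tcp [619.9  29.7 300.9] rack -88.6 -0.5 w 85.1 F [0.3 0.  0.1] ff 0.0
rot [0.    0.004 0.689] dp cm [ -4.29 -41.56   0.09] j [-0.13  0.45  1.36  0.    1.32 -1.91]
scene blue 90 434 (array([-55. ,  -1.5]), array([ 45.4, 187.1]), -89.4) zmed 101.1
scene blue 235 104 (array([-50.6,  -2.3]), array([24.9, 23.7]), 81.7) zmed 256.3
scene green 90 181 (array([-90.7,  -1.6]), array([ 37., 136.]), -89.3) zmed 101.9
scene green 235 77 (array([-88.8,  -1.1]), array([23.8, 19.1]), 89.5) zmed 257.9
```

Emit:
servo_tool(gripper=[8.5,8.5,8.5,8.5,8.5,8.5,8.5], dp=[[0,0,0],[0,0,0],[0,0,0],[0,0,0],[0,0,0],[0,-2,0],[-0.4,-3.6,0]], delta_rot=[[0,0,0.13],[0,0,0.14],[0,0,0.14],[0,0,0.14],[0,0,0.14],[0,0,0.01],[0,0,0]])

```text
time_s: 24.95
tcp_pos: [596.2, -20.3, 297.9]
orientation: [-0.0, 0.241, 0.97, 0.0]
contact_force: [1.1, -0.8, 0.5]
width: 85.3
finger_force: 0.0
```

Emit:
servo_tool(gripper=[8.5,8.5,8.5,8.5,8.5,8.5,8.5,8.5], dp=[[-0.5,-4.5,0],[-0.5,-4.5,0],[-0.5,-4.5,0],[-0.5,-4.5,0],[-0.5,-4.5,0],[-0.5,-4.5,0],[-0.5,-4.5,0],[-0.4,-4,0]], delta_rot=[[0,0,0],[0,0,0],[0,0,0],[0,0,0],[0,0,0],[0,0,0],[0,0,0],[0,0,0]])

```text
time_s: 25.75
tcp_pos: [462.2, -355.0, 298.1]
orientation: [-0.0, 0.243, 0.97, 0.0]
contact_force: [0.6, -0.2, 0.3]
width: 84.9
finger_force: 0.0
```

Emit:
servo_tool(gripper=[8.5,8.5,8.5,8.5,8.5], dp=[[0,0,2],[0,0,3],[0,0,2],[0,0,0],[0,0,0]], delta_rot=[[0,0,0],[0,0,0],[0,0,0],[0,0,0],[0,0,0]])

```text
time_s: 26.25
tcp_pos: [463.4, -353.1, 228.4]
orientation: [-0.0, 0.243, 0.97, 0.0]
contact_force: [0.7, -0.1, 0.3]
width: 85.0
finger_force: 0.0
```

```bash
python3 plan.py w 466 -358.8 145 61.8
```

```text
t 26.25 tcp [ 463.4 -353.1  228.4] rack -321.2 -342.4 w 85.0 F [ 0.7 -0.1  0.3] ff 0.0
rot [ 0.    -0.001  0.001] dp cm [-0.5  -0.38  8.34] j [-0.84  0.47  1.54  0.    1.12 -1.92]
```

Emit:
servo_tool(gripper=[8.5,8.5,8.5,8.5,8.5,8.5,8.5,8.5], dp=[[-0.5,-0.4,0],[0,0,2],[0,0,2.6],[0,0,2.2],[0,0,1.5],[0,0,0],[0,0,0],[0,0,0]], delta_rot=[[0,0,0],[0,0,0],[0,0,0],[0,0,0],[0,0,0],[0,0,0],[0,0,0],[0,0,0]])

```text
time_s: 27.05
tcp_pos: [466.9, -360.1, 147.2]
orientation: [0.001, 0.243, 0.97, -0.001]
contact_force: [-0.2, 0.2, 0.5]
width: 85.0
finger_force: 0.0
```

```bash
python3 plan.py w 466 -358.8 145 61.8
```

```text
t 27.05 tcp [ 466.9 -360.1  147.2] rack -319.2 -349.9 w 85.0 F [-0.2  0.2  0.5] ff 0.0
rot [-0.001  0.003  0.002] dp cm [0.14 0.07 0.22] j [-0.85  0.59  1.6  -0.    0.95 -1.93]
```

Emit:
servo_tool(gripper=[8.5,8.5,2.0,2.0,2.0,2.0,2.0,2.0], dp=[[0,0,0.1],[0,0,0],[0,0,0],[0,0,0],[0,0,0],[0,0,0],[0,0,0],[0,0,0]], delta_rot=[[0,0,0],[0,0,0],[0,0,0],[0,0,0],[0,0,0],[0,0,0],[0,0,0],[0,0,0]])

```text
time_s: 27.85
tcp_pos: [465.9, -359.2, 144.5]
orientation: [0.0, 0.243, 0.97, -0.0]
contact_force: [-0.2, -1.4, -0.5]
width: 26.7
finger_force: 98.8
```

Emit:
servo_tool(gripper=[2.0,2.0], dp=[[0,0,0],[0,0,0]], delta_rot=[[0,0,0],[0,0,0]])

```text
time_s: 28.05
tcp_pos: [465.9, -359.2, 144.5]
orientation: [0.0, 0.243, 0.97, -0.0]
contact_force: [-0.9, -0.9, -0.3]
width: 26.7
finger_force: 98.8
```

```bash
python3 plan.py r -250 -0.2 242 102
```

```text
t 28.05 tcp [ 465.9 -359.2  144.5] rack -320.0 -348.9 w 26.7 F [-0.9 -0.9 -0.3] ff 98.8
rot [-0.   0.  -0.7] dp cm [-7.   34.87 -9.75] j [-0.85  0.59  1.61 -0.    0.95 -1.93]
```

Emit:
servo_tool(gripper=[2,2,2,2,2,2,2,2], dp=[[0,0,-2],[0,0,-3],[0,0,-3],[0,0,-1.6],[0,0,0],[0,0,0],[0,0,0],[-0.4,2,0]], delta_rot=[[0,0,0],[0,0,-0.08],[0,0,-0.12],[0,0,-0.13],[0,0,-0.13],[0,0,-0.13],[0,0,-0.11],[0,0,0]])

```text
time_s: 28.85
tcp_pos: [465.7, -340.2, 239.8]
orientation: [0.0, -0.104, 0.995, -0.0]
contact_force: [1.1, 0.3, -2.3]
width: 26.9
finger_force: 99.2
```

Emit:
servo_tool(gripper=[2,2,2,2,2,2,2,2], dp=[[-0.8,4,0],[-0.9,4.5,0],[-0.9,4.5,0],[-0.9,4.5,0],[-0.9,4.5,0],[-0.9,4.5,0],[-0.8,4,0],[-0.5,2.4,0]], delta_rot=[[0,0,0],[0,0,0],[0,0,0],[0,0,0],[0,0,0],[0,0,0],[0,0,0],[0,0,0]])

```text
time_s: 29.65
tcp_pos: [459.9, 0.4, 239.9]
orientation: [-0.001, -0.105, 0.994, 0.001]
contact_force: [0.1, -0.7, -2.5]
width: 26.9
finger_force: 99.1
```

Emit:
servo_tool(gripper=[2,2,2,2,2], dp=[[0,0,0],[0,0,0],[0,0,0],[0,0,0],[0,0,0]], delta_rot=[[0,0,0],[0,0,0],[0,0,0],[0,0,0],[0,0,0]])

```text
time_s: 30.15
tcp_pos: [462.0, -4.0, 240.4]
orientation: [-0.0, -0.104, 0.995, 0.0]
contact_force: [-0.4, -0.6, -2.7]
width: 26.8
finger_force: 99.6
```

```bash
python3 plan.py r -250 -0.2 240.5 102; python3 - <<'E'
from chk import *
im,d,W=cloud('scene');h=cv2.cvtColor(im,cv2.COLOR_RGB2HSV).astype(int)
rl=(W[...,:2]-RO)@np.stack([ax,nn],1)
k=(h[...,0]<14)&(h[...,1]>175)&(h[...,2]>120)&(rl[...,0]<-215)&(rl[...,0]>-285)&(abs(rl[...,1])<70)
for lo,hi in((80,130),(240,290)):
    q=k&(W[...,2]>lo)&(W[...,2]<hi);Q=np.c_[rl[q],W[q][:,2]];print(len(Q),rect(Q) if len(Q)>4 else '')
E
```

```text
t 30.15 tcp [462.   -4.  240.4] rack -250.0 -0.6 w 26.8 F [-0.4 -0.6 -2.7] ff 99.6
rot [ 0.    -0.    -0.002] dp cm [ 0.    0.04 -0.01] j [-0.25  0.3   1.82 -0.    1.03 -2.03]
76 (array([-247.9,   -2.5]), array([94.4, 36.7]), 87.0)
49 (array([-2.463e+02, -2.000e-01]), array([25. , 19.4]), 86.7)
```

Emit:
servo_tool(gripper=[2,2,2,2,2,2,2,2], dp=[[0,0,0],[-0.8,0,0],[-1.5,0,0],[-1.5,0,0],[-1.5,0,0],[-1.5,0,0],[-1.3,0,0],[-0.6,0,0]], delta_rot=[[0,0,0],[0,0,0],[0,0,0],[0,0,0],[0,0,0],[0,0,0],[0,0,0],[0,0,0]])

```text
time_s: 31.0
tcp_pos: [548.9, 15.2, 240.4]
orientation: [0.001, -0.105, 0.995, -0.0]
contact_force: [0.0, -0.6, -3.7]
width: 27.1
finger_force: 99.4
```

Emit:
servo_tool(gripper=[2,2,2,2,2,2,2], dp=[[-0.3,0,0.5],[-0.6,0,0.5],[-0.6,0,0.4],[-0.4,0,0.2],[-0.4,0,0],[0,0,0],[0,0,0]], delta_rot=[[0,0,0],[0,0,0],[0,0,0],[0,0,0],[0,0,0],[0,0,0],[0,0,0]])

```text
time_s: 31.7
tcp_pos: [569.5, 19.8, 224.6]
orientation: [-0.0, -0.104, 0.995, -0.0]
contact_force: [-0.3, -0.2, -3.2]
width: 26.7
finger_force: 99.4
```

```bash
python3 plan.py r -130 -0.2 223.5 102
```

```text
t 31.7 tcp [569.5  19.8 224.6] rack -139.9 0.3 w 26.7 F [-0.3 -0.2 -3.2] ff 99.4
rot [-0. -0. -0.] dp cm [-0.99 -0.05  0.11] j [-0.16  0.46  1.58 -0.    1.1  -1.94]
```

Emit:
servo_tool(gripper=[2,2,2,2,2], dp=[[-0.2,-0.05,0.1],[-0.3,0,0],[-0.2,0,0],[0,0,0],[0,0,0]], delta_rot=[[0,0,0],[0,0,0],[0,0,0],[0,0,0],[0,0,0]])

```text
time_s: 32.2
tcp_pos: [576.4, 20.8, 223.5]
orientation: [-0.0, -0.104, 0.995, 0.0]
contact_force: [0.0, 0.2, -3.4]
width: 27.0
finger_force: 99.4
```

Emit:
servo_tool(gripper=[2,2,2], dp=[[-0.1,0,0],[-0.1,0,0],[0,0,0]], delta_rot=[[0,0,0],[0,0,0],[0,0,0]])

```text
time_s: 32.5
tcp_pos: [578.6, 21.2, 223.5]
orientation: [0.0, -0.104, 0.995, -0.0]
contact_force: [-0.1, 0.8, -3.5]
width: 26.7
finger_force: 99.4
```

Emit:
servo_tool(gripper=[2,2,2], dp=[[-0.1,0,0],[-0.1,0,0],[0,0,0]], delta_rot=[[0,0,0],[0,0,0],[0,0,0]])

```text
time_s: 32.8
tcp_pos: [580.6, 21.6, 223.5]
orientation: [0.0, -0.104, 0.995, -0.0]
contact_force: [0.1, -0.5, -2.9]
width: 26.8
finger_force: 99.4
```

Emit:
servo_tool(gripper=[2,2,2], dp=[[-0.1,0,0],[-0.1,0,0],[0,0,0]], delta_rot=[[0,0,0],[0,0,0],[0,0,0]])

```text
time_s: 33.1
tcp_pos: [581.5, 21.9, 223.3]
orientation: [-0.001, -0.105, 0.995, -0.0]
contact_force: [-2.9, -0.4, -2.1]
width: 26.5
finger_force: 99.4
```

Contact with green. I lower it and lean.

Emit:
servo_tool(gripper=[2,2,2], dp=[[0,0,0.1],[0,0,0],[0,0,0]], delta_rot=[[0,0,0],[0,0,0],[0,0,0]])

```text
time_s: 33.4
tcp_pos: [581.5, 22.0, 222.2]
orientation: [-0.001, -0.104, 0.995, 0.0]
contact_force: [-3.5, -0.5, -1.9]
width: 26.8
finger_force: 99.4
```

Emit:
servo_tool(gripper=[2,2,2], dp=[[-0.1,0,0],[0,0,0],[0,0,0]], delta_rot=[[0,0,0],[0,0,0],[0,0,0]])

```text
time_s: 33.7
tcp_pos: [581.5, 22.0, 222.2]
orientation: [-0.002, -0.105, 0.995, -0.0]
contact_force: [-5.7, -2.3, -0.3]
width: 27.2
finger_force: 99.5
```

Emit:
servo_tool(gripper=[2,2,2], dp=[[-0.12,0,0.03],[0,0,0],[0,0,0]], delta_rot=[[0,0,0],[0,0,0],[0,0,0]])

```text
time_s: 34.0
tcp_pos: [581.6, 22.0, 222.2]
orientation: [-0.003, -0.105, 0.995, -0.0]
contact_force: [-8.7, -3.2, 2.0]
width: 26.9
finger_force: 100.0
```

Emit:
servo_tool(gripper=[2,2,2,2], dp=[[-0.08,0,0],[0,0,0],[0,0,0],[0,0,0]], delta_rot=[[0,0,0],[0,0,0],[0,0,0],[0,0,0]])

```text
time_s: 34.4
tcp_pos: [581.7, 22.0, 222.2]
orientation: [-0.004, -0.105, 0.994, -0.0]
contact_force: [-10.1, -2.7, 4.7]
width: 27.2
finger_force: 100.0
```

Emit:
servo_tool(gripper=[2,2,2,2,8.5,8.5,8.5,8.5], dp=[[0,0,0],[0.15,0,0],[0.1,0,0],[0,0,0],[0,0,0],[0,0,0],[0,0,0],[0,0,0]], delta_rot=[[0,0,0],[0,0,0],[0,0,0],[0,0,0],[0,0,0],[0,0,0],[0,0,0],[0,0,0]])

```text
time_s: 35.2
tcp_pos: [583.8, 22.1, 222.7]
orientation: [0.001, -0.104, 0.995, -0.0]
contact_force: [0.5, -0.5, -0.9]
width: 82.4
finger_force: 0.0
```

Emit:
servo_tool(gripper=[8.5,8.5,8.5,8.5,8.5,8.5], dp=[[0,0,0],[0,0,-0.8],[0,0,-1.5],[0,0,-2],[0,0,-2],[0,0,-1.2]], delta_rot=[[0,0,0],[0,0,0],[0,0,0],[0,0,0],[0,0,0],[0,0,0]])

```text
time_s: 35.8
tcp_pos: [583.7, 22.0, 299.5]
orientation: [0.002, -0.104, 0.995, -0.0]
contact_force: [0.5, -0.2, -0.3]
width: 85.1
finger_force: 0.0
```

Emit:
servo_tool(gripper=[8.5,8.5,8.5,8.5,8.5,8.5,8.5,8.5], dp=[[0,2,-0.5],[0,4,0],[0,4,0],[0,4,0],[0,4,0],[0,4,0],[0,2,0],[0,0,0]], delta_rot=[[0,0,0],[0,0,0],[0,0,0],[0,0,0],[0,0,0],[0,0,0],[0,0,0],[0,0,0]])

```text
time_s: 36.6
tcp_pos: [531.9, 259.6, 302.3]
orientation: [-0.0, -0.107, 0.994, 0.0]
contact_force: [0.6, -0.5, 0.2]
width: 85.1
finger_force: 0.0
```

```bash
python3 plan.py r -130 0 300 102; python3 -c "
from chk import *
C=['blue','green','orange']
a=chk(C,'scene');b=chk(C)
save(np.vstack([cv2.resize(b[120:220,180:330],(600,300)),cv2.resize(a[130:270,200:340],(600,300))]),'f')"
```

```text
t 36.6 tcp [531.9 259.6 302.3] rack -126.8 242.7 w 85.1 F [ 0.6 -0.5  0.2] ff 0.0
rot [0.001 0.    0.004] dp cm [  0.32 -24.27   0.23] j [ 0.27  0.41  1.43  0.    1.3  -1.52]
scene blue 90 426 (array([-55. ,  -2.3]), array([ 45.9, 185.8]), -89.1) zmed 101.3
scene blue 235 110 (array([-61. ,  -1.9]), array([23.6, 43.1]), -1.9) zmed 255.1
scene green 90 181 (array([-88.6,  -1.5]), array([135.5,  34.1]), 89.0) zmed 101.8
scene green 235 75 (array([-88.5,  -1.1]), array([23.9, 18. ]), 89.1) zmed 258.9
scene orange 90 38 (array([-130.5,   -1.6]), array([31.1, 92.8]), -81.2) zmed 101.5
scene orange 235 42 (array([-126.5,   -0.3]), array([21. , 27.4]), -88.1) zmed 259.0
top blue 90 441 (array([-52.5,  -0.9]), array([183.6,  31.4]), 90.0) zmed 104.2
top blue 235 66 (array([-53.5,  -0.1]), array([22.6, 16.1]), 87.7) zmed 262.6
top green 90 293 (array([-89.9,  -0. ]), array([132.9,  32.9]), 89.9) zmed 104.1
top green 235 64 (array([-91.9,   0.6]), array([20.9, 17.7]), 79.8) zmed 262.9
top orange 90 80 (array([-129.3,    0.2]), array([29.6, 86.5]), -90.0) zmed 104.0
top orange 235 62 (array([-128.2,    0.3]), array([18.6, 24.4]), -89.5) zmed 262.5
```

View pics/f.png

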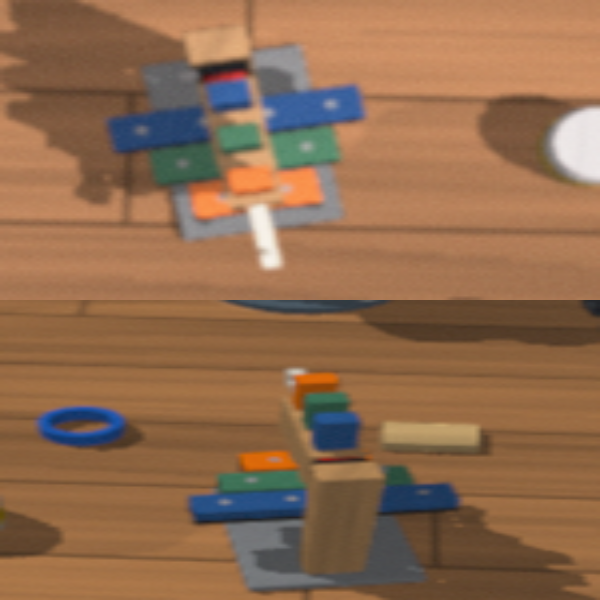

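All three hang square in order, with their centres at about -52.5, -90 and -129 and their base tops at z 104. The gripper is clear and nothing else has moved.

```bash
python3 -c "
from station import env
print(env.sign_off())"
```

```text
the job is handed in; nothing more can be done
None
```

The job is handed in: the big, middle and small blocks hang on the hook in that order, square and about 38 mm apart, each leaned against its stop at about 10 N before release. It took about 37 s of the 72 s, and the tin, roll and offcut were not touched.

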